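Tip the lilac bottle caps out of their tilt tray

TASK

Two hinged tilt trays with white catch bins stand on the plywood board, one holding lilac bottle caps and one holding blue caps. Lift the red-gripped handle of the tray with the lilac caps until both caps slide out into its white bin, then lower that tray gently, without letting it drop, all the way back onto its rest. Leave the tray with the blue caps down.

Things in the scene. Friction and masses are not known exactly. Their poses are not given: they have to be found in the camera images.
- lilac_station: blue stand, screwed down, with the tilt tray of lilac caps and its white bin; an identical one with blue caps is to its left or right. Origin on the board under the middle of the hinge line; z up, y along the hinge, x from handle to bin (away from the robot, within 7 degrees). Hinge line at z = 100 mm above the board. Bin inside: x 5 to 119, y -42 to 42 mm, floor z = 10, walls 82 (near), 92 (sides), 110 mm (far) high
- lilac_tray (a joint): tilt of the tray with the lilac caps, rad: 0 down on its rest, grows as the handle is lifted, stop at 1.15. No spring, little friction: the 0.3 kg tray falls back if let go. Aluminium, 128 x 80 mm, on the -x side of the hinge, floor at hinge height, 33 mm walls, open at the hinge end. The caps are out by 1.0 rad
- lilac_handle (a point): middle of the red round grip (14 mm thick, 48 mm long, along y) on the lilac tray's U handle; moves with the tray. Tray down: 166 mm from the hinge line towards -x and 22 mm above it (122 mm above the board). 31 mm free gap to the tray's end wall, free below: can be pinched across from above and turns between the fingers as the tray tilts
- lilac_cap_1: lilac (pale purple) plastic bottle cap, 38 mm across, 46 mm high, 12 g, at the start standing mouth down in the lilac tray, the one nearer the handle; origin at the centre of its open end (its underside at the start), z along its axis
- lilac_cap_2: lilac (pale purple) plastic bottle cap, 38 mm across, 46 mm high, 12 g, at the start standing mouth down in the lilac tray, the one nearer the bin; origin at the centre of its open end (its underside at the start), z along its axis
- blue_tray (a joint): tilt of the other, identical tray, which holds blue caps, rad: 0 down on its rest; to be left down
There are look-alikes about, which are no part of the job. Leave any orange look-alike of the lilac_cap_1 alone.

How it is judged:
On the way, in this order (a step that is already met when the one before it is completed fails the run):
1. the tray with the lilac caps has been tilted up (value of joint lilac_tray above 0.5 rad), for 0.1 s.
2. both lilac caps are in the white bin of their station (x of lilac_cap_1 in the frame of lilac_station between -0.002 and 0.125 m and y of lilac_cap_1 in the frame of lilac_station between -0.05 and 0.05 m and z of each of lilac_cap_1, lilac_cap_2 in the frame of lilac_station below 0.097 m and x of lilac_cap_2 in the frame of lilac_station between -0.002 and 0.125 m and y of lilac_cap_2 in the frame of lilac_station between -0.05 and 0.05 m), for 0.2 s.
At the end, for the whole second after the job is handed in: Both lilac caps lie still inside the white bin of their station, the tray they came from is back down on its rest (within 0.05 rad) and the tray with the blue caps is down (within 0.05 rad) (all of step 2 and value of joint each of lilac_tray, blue_tray below 0.05 rad and linear speed of each of lilac_cap_1, lilac_cap_2 below 0.05 m/s); the robot touches nothing.
It fails at once if the tray with the lilac caps comes down faster than 2.5 rad/s (dropped or slammed) (velocity of joint lilac_tray below -2.5 rad/s).
It fails at once if the tray with the blue caps is lifted by more than 0.2 rad (value of joint blue_tray above 0.2 rad).
It also fails if it takes over 45 s, if anything falls off the work surface, if the arm or the gripper's body presses on something with over 40 N, if the wrist force passes 120 N, or if a joint passes its speed limit or range.

ROBOT

A 6-joint arm with a two-finger parallel gripper is mounted at the origin on a cart in front of the work surface, level with it; the furniture and walls round the work are solid. World frame = base frame: x ahead of the robot, y to its left, z up, the work surface at z = 0. Lengths are in m, angles in rad, forces in N, time in s.
With the tool pointing down it reaches from about 0.35 to 0.8 m from the base axis. Payload 7.3 kg.
Tool frame: the origin (TCP) lies midway between the tips of the shut fingers; the grasp point (between the pads) lies 19 mm behind it; z points along the fingers, y is the line along which they close (so a half turn about z gives the same grasp; the last joint's range is limited). The gripper opens to 85 mm and grips with 20 to 120 N. Pads are 22 mm wide; open, the fingers measure 114 mm over their backs; the gripper's body (76 mm by 85 mm) begins 54 mm behind the grasp point. The pads swing forward as they close: fully open they stand 13 mm farther back than shut.
Start: joints at [1.04, 0.342, 1.524, -0, 1.275, -0.146], TCP at [0.197, 0.487, 0.231] pointing down, gripper open.
Joint ranges: [-2.53, 2.53], [-0.77, 2.02], [0.04, 2.7], [-1, 4.14], [0.28, 2.66], [-3.11, 3.11]. Speed limits (rad/s): [2.57, 2.57, 3.14, 3.14, 3.14, 3.14].

INTERFACE

Orientations are given as a rotation vector (axis times angle).
In Python, from workcell import ctrl gives the robot as it stands.
- The arm moves only by the tool play_rows, never from a script. Its argument "increments" is a list that holds one entry, the list of rows, each a list of 7 numbers: the shift along the tool's x, y, z each as a share of 25 mm, from -1 to 1, then the turn, a rotation vector about the tool's x, y, z each as a share of 2 rad, from -1 to 1, then the opening, from -1 (shut) to 1 (fully open). A call has exactly 10 rows; each row shifts and turns the commanded pose from where the row before left it, along the tool's axes as they then stand; what a row does not reach is not made up. A row lasts 1/10 s, in which the tool goes at most 50 mm and 8.59 degrees, less where a joint would pass 70% of its speed; a pose out of reach is approached as far as the arm can. A call with a number of a shift or a turn outside -1 to 1 is refused whole. A call with a gripper value outside its range is refused whole. The fingers move at their own pace and stop on an object; "force" is the grip in N (left out, the last holds). Time passes only in rows, so rows that do not move let the fingers close, or fill a call up. It gives the time, the measured TCP pose, the force, the opening and the grip force at its end, in the units of the state.
- ctrl.observe(): the state, without advancing time (a new reading comes with each control period).
- ctrl.get_image(name): name is "scene" or "top" or "wrist"; returns a dict with "color" (384x512x3 uint8, blue, green, red), "z_map" (384x512 float32, m along the optical axis (not along the pixel's ray), 0 where there is no reading), "fx", "fy", "cx", "cy" (pixels), "D" ([k1, k2, p1, p2, k3] as OpenCV has them; the pictures are not rectified), "R" (3x3) and "t" (3): a world point X has camera coordinates R X + t; the wrist camera has in their place "tool_from_camera" (4x4, takes a point from camera to tool coordinates, whose origin is the TCP and whose axes are the flange's). Camera axes: x right, y down, z forward; pixel columns grow to the right and rows downward; lengths in m; the calibration is good to about 2 mm. A picture is of the moment at which its call begins: read the wrist's pose just before it.
- ctrl.hand_in(): hands the job in; it is judged then, once.
Trained networks look in a picture, given as the dict that the camera call returned (one of the last four; its "shot" number tells which), for a name from the list of things; names that differ only in an ending like _2 or _b are one class to them, and where a whole thing is asked for, a point or a joint stands for the part that bears it (a point fixed in the world has none). Each returns a list of dicts, best first, with "confidence" (0 to 1); they miss things now and then, are a little off and sometimes report something else, mostly with a low value. They report only what shows in the picture. A call takes as long as a camera call. They do not tell look-alikes from the thing itself.
- ctrl.search_frame(picture, query): "position" ([x, y, z] in m, in world coordinates, good to about 4 mm: the middle of the surface that is visible of it).
- ctrl.silhouettes(picture, query): "mask" (384x512 bool, what is visible of it).
- ctrl.landmark_of(picture, query): "position" ([x, y, z] in m, in world coordinates, good to about 4 mm: a listed point, or the origin of a listed thing).
The state is a dict: "clock": time; "joint_positions": joint angles; "dq": joint speeds; "joint_efforts": joint torques, N m; "tcp_pos": TCP position; "tcp_rot": TCP orientation; "contact_force": force on the tool from outside, world axes, zero at the start; "torque": the same for the moment, N m; "grip_width": finger opening in m; "grip_force": force on a finger pad.
Only numpy, scipy, OpenCV 4.12 (cv2) and the standard library are available. Lean on these libraries where they do the work, as an engineer would, in place of code of your own. Each camera call takes 0.05 s, during which the arm holds its last target. There are 200 camera calls.

## Working session

There is one attempt and no reset: what is moved stays moved. The work goes in short steps, Python scripts to look and compute and a tool call to move; the robot and the scene stay as the last step left them, time stands still between calls to the robot, and variables do not carry over. Pictures are saved under pics/ and viewed, at most 10 in all, crops included, and the job is handed in when it is done.

Besides the shell and the picture viewer there is one more tool, called after "Emit:" as name(argument=value, ...) on one line, values as JSON. play_rows: Moves the arm, as the interface text tells. Its arguments: {"type":"object","properties":{"increments":{"type":"array"},"force":{"type":"number"}},"required":["increments"]}

```bash
mkdir -p pics; python3 - <<'E'
from workcell import ctrl
import cv2,numpy as np
o=ctrl.observe();print(o['clock'],o['tcp_pos'],o['tcp_rot'])
ims=[]
for n in("scene","top"):
    p=ctrl.get_image(n);ims.append(p['color'])
    for q in("lilac_handle","lilac_station","lilac_cap_1"):
        for d in ctrl.landmark_of(p,q):print(n,q,np.round(d['position'],3),round(d['confidence'],2))
cv2.imwrite('pics/a.png',cv2.resize(np.hstack(ims),(800,300),interpolation=cv2.INTER_AREA))
E
```

```text
0.0 [0.19684087 0.48625782 0.23060905] [-6.00600111e-01 -3.08313372e+00  2.37288445e-03]
scene lilac_handle [0.507 0.023 0.131] 0.91
scene lilac_station [0.675 0.007 0.013] 0.58
scene lilac_cap_1 [0.634 0.009 0.106] 0.71
scene lilac_cap_1 [ 0.405 -0.09  -0.004] 0.62
scene lilac_cap_1 [0.582 0.018 0.118] 0.49
top lilac_handle [0.505 0.022 0.131] 0.91
top lilac_cap_1 [0.58  0.015 0.116] 0.92
top lilac_cap_1 [ 0.405 -0.092 -0.002] 0.76
top lilac_cap_1 [0.634 0.006 0.114] 0.56
```

View pics/a.png

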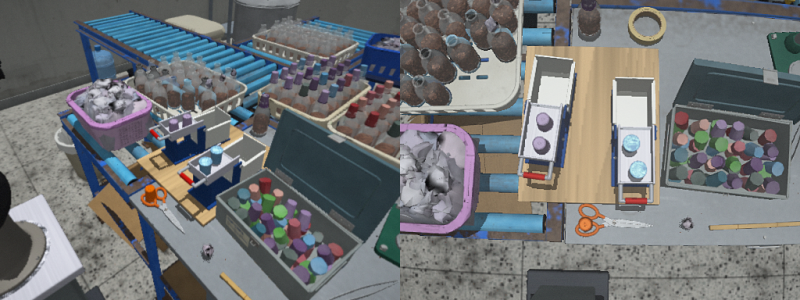

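The left tray in the top view (caps near px 540,120–145, red grip 535,176) holds the lilac caps. The right one (635,202) holds the blue caps. Next I check which handle was detected and whether anything stands in the approach path.

```bash
cat > h.py <<'E'
from workcell import ctrl
import cv2,numpy as np
def cloud(p):
    v,u=np.mgrid[0:384,0:512].astype(np.float32)
    K=np.array([[p['fx'],0,p['cx']],[0,p['fy'],p['cy']],[0,0,1]])
    n=cv2.undistortPoints(np.stack([u,v],-1).reshape(-1,1,2),K,np.array(p['D'],float)).reshape(384,512,2)
    z=p['z_map'];c=np.dstack([n*z[...,None],z])
    return (c-np.array(p['t']).ravel())@np.array(p['R']), z>0
E
python3 - <<'E'
from h import *
p=ctrl.get_image("top");X,ok=cloud(p);c=p['color'].astype(int)
red=ok&(c[...,2]>150)&(c[...,1]<70)&(c[...,0]<70)&(X[...,2]>.1)&(X[...,2]<.2)
n,l,s,_=cv2.connectedComponentsWithStats(red.astype(np.uint8))
for i in range(1,n):
    if s[i,4]>20:
        P=X[l==i];m=np.median(P,0);w,V=np.linalg.eigh(np.cov(P[:,:2].T));print('red',s[i],m.round(4),P[:,2].max().round(3),'axis',V[:,1].round(3),np.ptp(P@np.r_[V[:,1],0]).round(3))
a=np.array([.197,.487]);b=np.array([.506,.022])
for t in np.linspace(0,1,12):
    q=a+t*(b-a);k=ok&(np.linalg.norm(X[...,:2]-q,axis=-1)<.08);print(q.round(2),k.sum(),X[...,2][k].max().round(3) if k.any() else None)
for q in [d for d in ctrl.silhouettes(p,"lilac_handle")]:
    m=q['mask']&ok;P=X[m];print(q['confidence'],m.sum(),P.mean(0).round(3))
g=ok&(X[...,2]>.13)&(abs(X[...,0]-.6)<.1)&(abs(X[...,1]-.01)<.06)
lil=ok&(c[...,0]-c[...,1]>25)&(c[...,2]-c[...,1]>10)&g
n,l,s,_=cv2.connectedComponentsWithStats(lil.astype(np.uint8))
for i in range(1,n):
    if s[i,4]>15:print('lil',s[i],X[l==i].mean(0).round(3))
E
```

```text
red [158 220  27  10 143] [0.5097 0.0251 0.1395] 0.143 axis [0.12  0.993] 0.046
red [289 253  27   7 146] [ 0.4603 -0.2012  0.1395] 0.143 axis [0.004 1.   ] 0.045
[0.2  0.49] 1436 -0.787
[0.23 0.44] 1385 -0.788
[0.25 0.4 ] 1140 -0.788
[0.28 0.36] 889 -0.012
[0.31 0.32] 954 0.135
[0.34 0.28] 1991 0.154
[0.37 0.23] 3934 0.158
[0.39 0.19] 5598 0.158
[0.42 0.15] 5569 0.157
[0.45 0.11] 4328 0.139
[0.48 0.06] 3760 0.149
[0.51 0.02] 5196 0.164
0.72 3176 [0.599 0.019 0.123]
lil [174 145  17  14 168] [0.634 0.009 0.159]
lil [170 175  16  16 179] [0.58  0.014 0.159]
```

Emit:
play_rows(increments=[[[0, 0, 0, 0, 0, 0.065, 1], [0, 0, 0, 0, 0, 0.065, 1], [0, 0, 0, 0, 0, 0.065, 1], [0, 0, 0, 0, 0, 0.065, 1], [0, 0, 0, 0, 0, 0.065, 1], [0, 0, 0, 0, 0, 0.065, 1], [0, 0, 0, 0, 0, 0.065, 1], [0, 0, 0, 0, 0, 0.065, 1], [0, 0, 0, 0, 0, 0.065, 1], [0, 0, 0, 0, 0, 0.065, 1]]])

```text
clock: 1.5
tcp_pos: [0.1971, 0.4866, 0.2313]
tcp_rot: [-2.35, -2.085, -0.0]
contact_force: [-0.4, 0.2, 0.9]
grip_width: 0.0857
grip_force: 0.0
```

Emit:
play_rows(increments=[[[-0.85, 0.73, 0, 0, 0, 0, -0.25], [-0.85, 0.73, 0, 0, 0, 0, -0.25], [-0.85, 0.73, 0, 0, 0, 0, -0.25], [-0.85, 0.73, 0, 0, 0, 0, -0.25], [-0.85, 0.73, 0, 0, 0, 0, -0.25], [-0.85, 0.73, 0, 0, 0, 0, -0.25], [-0.85, 0.73, 0, 0, 0, 0, -0.25], [-0.85, 0.73, 0, 0, 0, 0, -0.25], [-0.85, 0.73, 0, 0, 0, 0, -0.25], [-0.85, 0.73, 0, 0, 0, 0, -0.25]]], force=30)

```text
clock: 2.5
tcp_pos: [0.3548, 0.2538, 0.2315]
tcp_rot: [2.344, 2.091, 0.001]
contact_force: [0.9, -0.7, 0.4]
grip_width: 0.0322
grip_force: 0.0
```

Emit:
play_rows(increments=[[[-0.85, 0.73, 0, 0, 0, 0, -0.25], [-0.85, 0.73, 0, 0, 0, 0, -0.25], [-0.85, 0.73, 0, 0, 0, 0, -0.25], [-0.85, 0.73, 0, 0, 0, 0, -0.25], [-0.85, 0.73, 0, 0, 0, 0, -0.25], [-0.85, 0.73, 0, 0, 0, 0, -0.25], [-0.85, 0.73, 0, 0, 0, 0, -0.25], [-0.85, 0.73, 0, 0, 0, 0, -0.25], [-0.85, 0.73, 0, 0, 0, 0, -0.25], [-0.85, 0.73, 0, 0, 0, 0, -0.25]]])

```text
clock: 3.5
tcp_pos: [0.5119, 0.0218, 0.2314]
tcp_rot: [2.344, 2.091, 0.0]
contact_force: [0.9, -0.7, -0.2]
grip_width: 0.0319
grip_force: 0.0
```

```bash
python3 - <<'E'
from h import *
from scipy.spatial.transform import Rotation as R
o=ctrl.observe();p=ctrl.get_image("wrist");T=np.array(p['tool_from_camera'])
print(o['tcp_pos'],o['tcp_rot'],o['grip_width'])
p['R']=T[:3,:3].T;p['t']=-T[:3,:3].T@T[:3,3]
X,ok=cloud(p);c=p['color'].astype(int)
red=(ok&(c[...,2]>130)&(c[...,1]<70)&(c[...,0]<70)).astype(np.uint8)
n,l,s,_=cv2.connectedComponentsWithStats(red)
for i in range(1,n):
    if s[i,4]>100:
        P=X[l==i];W=R.from_rotvec(o['tcp_rot']).apply(P)+o['tcp_pos'];w,V=np.linalg.eigh(np.cov(P[:,:2].T))
        print(s[i],'tool mid',((P.min(0)+P.max(0))/2).round(4),'med',np.median(P,0).round(4),P.min(0).round(4),P.max(0).round(4),V[:,1].round(3),'world',np.median(W,0).round(4))
cv2.imwrite('pics/w.png',p['color'])
E
```

```text
[0.51189499 0.02181975 0.23135382] [2.34447012e+00 2.09113017e+00 3.69187180e-04] 0.0318997292680141
[169 242  24  27 272] tool mid [-0.1114 -0.0912  0.2063] med [-0.1073 -0.0872  0.2055] [-0.1198 -0.103   0.1867] [-0.103  -0.0794  0.226 ] [-0.579  0.815] world [ 0.413  -0.075   0.0258]
```

View pics/w.png

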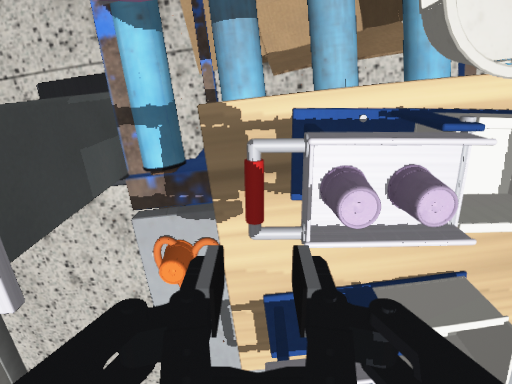

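The wrist view shows the red grip at px (255,190), upright in the image, with the two lilac caps to its right and the fingers below. It is darker than my colour threshold allows, so I measure it in that region.

```bash
python3 - <<'E'
from h import *
from scipy.spatial.transform import Rotation as R
o=ctrl.observe();p=ctrl.get_image("wrist");T=np.array(p['tool_from_camera'])
p['R']=T[:3,:3].T;p['t']=-T[:3,:3].T@T[:3,3]
X,ok=cloud(p);c=p['color'].astype(int)
red=ok&(c[...,2]>70)&(c[...,1]<50)&(c[...,0]<50);red[:150]=0;red[232:]=0;red[:,:235]=0;red[:,275:]=0
P=X[red];W=R.from_rotvec(o['tcp_rot']).apply(P)+o['tcp_pos'];w,V=np.linalg.eigh(np.cov(P[:,:2].T))
pc=lambda a:np.percentile(a,[1,50,99],axis=0).round(4)
print(red.sum(),'tool',pc(P),V[:,1].round(3),'world',pc(W))
E
```

```text
1155 tool [[-0.0159 -0.0134  0.0887]
 [ 0.0089 -0.0068  0.0907]
 [ 0.0308 -0.0004  0.0963]] [-1.    0.02] world [[0.501  0.0033 0.1349]
 [0.5085 0.0281 0.1405]
 [0.5166 0.0498 0.1425]]
```

Emit:
play_rows(increments=[[[0.24, -0.22, 0, 0, 0, 0, -0.25], [0, 0, 0.6, 0, 0, 0, -0.25], [0, 0, 0.6, 0, 0, 0, -0.25], [0, 0, 0.6, 0, 0, 0, -0.25], [0, 0, 0.6, 0, 0, 0, -0.25], [0, 0, 0.6, 0, 0, 0, -0.25], [0, 0, 0.6, 0, 0, 0, -0.25], [0, 0, 0.6, 0, 0, 0, -0.25], [0, 0, 0.5, 0, 0, 0, -0.25], [0, 0, 0, 0, 0, 0, -0.25]]])

```text
clock: 4.6
tcp_pos: [0.5046, 0.031, 0.1126]
tcp_rot: [-2.341, -2.091, 0.004]
contact_force: [0.1, 0.2, -0.4]
grip_width: 0.032
grip_force: 0.0
```

Emit:
play_rows(increments=[[[0, 0, 0, 0, 0, 0, -1], [0, 0, 0, 0, 0, 0, -1], [0, 0, 0, 0, 0, 0, -1], [0, 0, 0, 0, 0, 0, -1], [0, 0, 0, 0, 0, 0, -1], [0, 0, 0, 0, 0, 0, -1], [0, 0, 0, 0, 0, 0, -1], [0, 0, 0, 0, 0, 0, -1], [0, 0, 0, 0, 0, 0, -1], [0, 0, 0, 0, 0, 0, -1]]])

```text
clock: 5.6
tcp_pos: [0.5103, 0.0301, 0.1157]
tcp_rot: [2.339, 2.088, 0.012]
contact_force: [10.3, 0.8, -4.4]
grip_width: 0.013
grip_force: 29.3
```

Emit:
play_rows(increments=[[[0, 0.2, 0, 0, 0, 0, -1], [0, 0.05, -0.33, 0, 0, 0, -1], [0, 0.07, -0.33, 0, 0, 0, -1], [0, 0.09, -0.32, 0, 0, 0, -1], [0, 0.1, -0.32, 0, 0, 0, -1], [0, 0.12, -0.31, 0, 0, 0, -1], [0, 0.13, -0.31, 0, 0, 0, -1], [0, 0.15, -0.3, 0, 0, 0, -1], [0, 0.16, -0.29, 0, 0, 0, -1], [0, 0.18, -0.28, 0, 0, 0, -1]]])

```text
clock: 6.6
tcp_pos: [0.5342, 0.0275, 0.1842]
tcp_rot: [-2.339, -2.088, 0.006]
contact_force: [-11.7, 5.8, 4.2]
grip_width: 0.0127
grip_force: 29.4
```

Emit:
play_rows(increments=[[[0, 0.19, -0.28, 0, 0, 0, -1], [0, 0.2, -0.27, 0, 0, 0, -1], [0, 0.21, -0.26, 0, 0, 0, -1], [0, 0.23, -0.25, 0, 0, 0, -1], [0, 0.24, -0.23, 0, 0, 0, -1], [0, 0.25, -0.22, 0, 0, 0, -1], [0, 0.26, -0.21, 0, 0, 0, -1], [0, 0.27, -0.2, 0, 0, 0, -1], [0, 0.28, -0.18, 0, 0, 0, -1], [0, 0.29, -0.17, 0, 0, 0, -1]]])

```text
clock: 7.6
tcp_pos: [0.5968, 0.0208, 0.2431]
tcp_rot: [-2.342, -2.092, -0.002]
contact_force: [-7.0, 6.2, 7.3]
grip_width: 0.013
grip_force: 30.4
```

Emit:
play_rows(increments=[[[0, 0.29, -0.16, 0, 0, 0, -1], [0, 0.3, -0.14, 0, 0, 0, -1], [0, 0.3, -0.13, 0, 0, 0, -1], [0, 0, 0, 0, 0, 0, -1], [0, 0, 0, 0, 0, 0, -1], [0, 0, 0, 0, 0, 0, -1], [0, 0, 0, 0, 0, 0, -1], [0, 0, 0, 0, 0, 0, -1], [0, 0, 0, 0, 0, 0, -1], [0, 0, 0, 0, 0, 0, -1]]])

```text
clock: 8.6
tcp_pos: [0.6196, 0.018, 0.2537]
tcp_rot: [2.343, 2.092, 0.005]
contact_force: [-3.7, 5.7, 5.2]
grip_width: 0.0127
grip_force: 30.2
```

```bash
python3 - <<'E'
from h import *
ims=[]
for n in("scene","top"):
    p=ctrl.get_image(n)
    for d in ctrl.landmark_of(p,"lilac_cap_1"):print(n,np.round(d['position'],3),round(d['confidence'],2))
    ims.append(p['color'])
cv2.imwrite('pics/b.png',np.hstack([ims[0][120:320,180:400],ims[1][40:240,110:330]]).repeat(2,0)[:, :].repeat(1,1) if 0 else cv2.resize(np.hstack([ims[0][110:310,170:390],ims[1][40:240,110:330]]),(792,360)))
E
```

```text
scene [ 0.406 -0.088 -0.006] 0.5
top [ 0.725 -0.012  0.042] 0.93
top [0.748 0.026 0.04 ] 0.58
top [ 0.405 -0.089 -0.   ] 0.5
```

View pics/b.png

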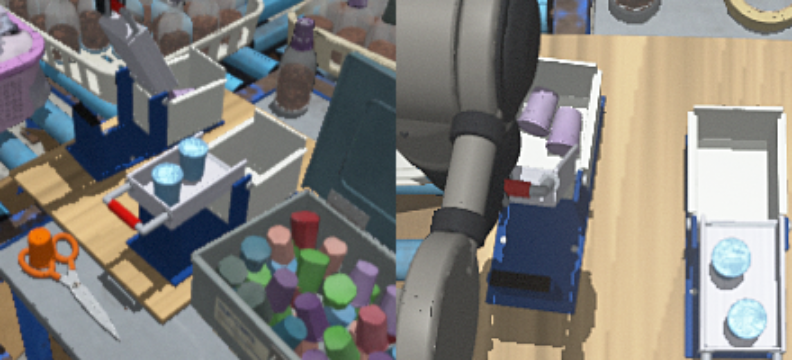

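Both lilac caps lie in the bin, at px (540,110) and (563,130) in the right half, and the blue tray is down. Now I lower along the reverse arc.

Emit:
play_rows(increments=[[[0, -0.3, 0.13, 0, 0, 0, -1], [0, -0.3, 0.14, 0, 0, 0, -1], [0, -0.29, 0.16, 0, 0, 0, -1], [0, -0.29, 0.17, 0, 0, 0, -1], [0, -0.28, 0.18, 0, 0, 0, -1], [0, -0.27, 0.2, 0, 0, 0, -1], [0, -0.26, 0.21, 0, 0, 0, -1], [0, -0.25, 0.22, 0, 0, 0, -1], [0, -0.24, 0.23, 0, 0, 0, -1], [0, -0.23, 0.25, 0, 0, 0, -1]]])

```text
clock: 9.8
tcp_pos: [0.5521, 0.0251, 0.2057]
tcp_rot: [2.343, 2.091, 0.003]
contact_force: [-4.6, 3.1, 4.0]
grip_width: 0.0132
grip_force: 32.0
```

Emit:
play_rows(increments=[[[0, -0.21, 0.26, 0, 0, 0, -1], [0, -0.2, 0.27, 0, 0, 0, -1], [0, -0.19, 0.28, 0, 0, 0, -1], [0, -0.18, 0.28, 0, 0, 0, -1], [0, -0.16, 0.29, 0, 0, 0, -1], [0, -0.15, 0.3, 0, 0, 0, -1], [0, -0.13, 0.31, 0, 0, 0, -1], [0, -0.12, 0.31, 0, 0, 0, -1], [0, -0.1, 0.32, 0, 0, 0, -1], [0, 0, 0, 0, 0, 0, -1]]])

```text
clock: 10.8
tcp_pos: [0.5157, 0.029, 0.1384]
tcp_rot: [-2.343, -2.091, 0.001]
contact_force: [-4.8, 3.9, 1.0]
grip_width: 0.0128
grip_force: 33.8
```

Emit:
play_rows(increments=[[[0, -0.09, 0.32, 0, 0, 0, -1], [0, -0.07, 0.33, 0, 0, 0, -1], [0, -0.05, 0.22, 0, 0, 0, -1], [0, 0, 0, 0, 0, 0, -1], [0, 0, 0, 0, 0, 0, -1], [0, 0, 0, 0, 0, 0, -1], [0, 0, 0, 0, 0, 0, -1], [0, 0, 0, 0, 0, 0, -1], [0, 0, 0, 0, 0, 0, -1], [0, 0, 0, 0, 0, 0, -1]]])

```text
clock: 11.8
tcp_pos: [0.511, 0.0295, 0.1173]
tcp_rot: [-2.343, -2.091, 0.0]
contact_force: [-4.4, 4.8, -0.7]
grip_width: 0.0129
grip_force: 34.3
```

Emit:
play_rows(increments=[[[0, 0, 0.05, 0, 0, 0, -1], [0, 0, 0.05, 0, 0, 0, -1], [0, 0, 0, 0, 0, 0, -1], [0, 0, 0, 0, 0, 0, -1], [0, 0, 0, 0, 0, 0, -0.25], [0, 0, 0, 0, 0, 0, -0.25], [0, 0, 0, 0, 0, 0, -0.25], [0, 0, 0, 0, 0, 0, -0.25], [0, 0, 0, 0, 0, 0, -0.25], [0, 0, 0, 0, 0, 0, -0.25]]])

```text
clock: 12.8
tcp_pos: [0.5116, 0.0288, 0.1141]
tcp_rot: [2.344, 2.091, 0.0]
contact_force: [0.4, 0.3, 0.2]
grip_width: 0.032
grip_force: 0.0
```

Emit:
play_rows(increments=[[[0, 0, -0.1, 0, 0, 0, -0.25], [0, 0, -0.2, 0, 0, 0, -0.25], [0, 0, -0.3, 0, 0, 0, -0.25], [0, 0, -0.5, 0, 0, 0, -0.25], [0, 0, -0.8, 0, 0, 0, -0.25], [0, 0, -0.8, 0, 0, 0, -0.25], [0, 0, -0.8, 0, 0, 0, -0.25], [0, 0, -0.8, 0, 0, 0, -0.25], [0, 0, -0.5, 0, 0, 0, -0.25], [0, 0, 0, 0, 0, 0, -0.25]]])

```text
clock: 13.8
tcp_pos: [0.5125, 0.0288, 0.2365]
tcp_rot: [2.342, 2.089, 0.005]
contact_force: [0.8, 0.0, 0.1]
grip_width: 0.0321
grip_force: 0.0
```

```bash
python3 - <<'E'
from h import *
o=ctrl.observe();print(o['clock'],o['tcp_pos'],o['contact_force'],o['grip_width'])
ims=[]
for n in("scene","top"):
    p=ctrl.get_image(n)
    for q in("lilac_cap_1","lilac_handle"):
        for d in ctrl.landmark_of(p,q):print(n,q,np.round(d['position'],3),round(d['confidence'],2))
    ims.append(p['color'])
cv2.imwrite('pics/c.png',cv2.resize(np.hstack([ims[0][110:310,170:390],ims[1][40:240,110:330]]),(792,360)))
E
```

```text
13.8 [0.51251777 0.02881622 0.23651488] [0.79547156 0.02588434 0.10377575] 0.0321236477713106
scene lilac_cap_1 [ 0.402 -0.089 -0.003] 0.68
scene lilac_cap_1 [0.748 0.024 0.044] 0.4
scene lilac_handle [0.506 0.023 0.129] 0.78
top lilac_cap_1 [ 0.724 -0.014  0.039] 0.84
top lilac_cap_1 [ 0.404 -0.09  -0.001] 0.82
top lilac_cap_1 [0.747 0.026 0.04 ] 0.71
top lilac_handle [0.509 0.024 0.13 ] 0.94
```

View pics/c.png

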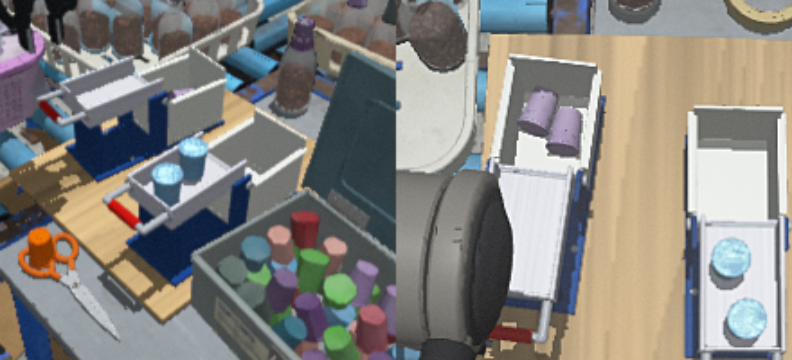

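The tray is empty and down with its handle back at the starting height, both caps are in the bin at px (540,110) and (563,130), and the gripper is clear.

```bash
python3 -c "
from workcell import ctrl
print(ctrl.hand_in())"
```

```text
the job is handed in; nothing more can be done
None
```

I handed the job in at about 14 s: both lilac caps are in their white bin, the lilac tray is back down on its rest, and the blue tray was left down; hand-in returned no verdict.

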